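Scrape the broken biscuit off the serving slab

ROBOT

A 6-joint arm with a two-finger parallel gripper is mounted at the origin on the work surface; the furniture and walls round the work are solid. World frame = base frame: x ahead of the robot, y to its left, z up, the work surface at z = 0. Lengths are in m, angles in degrees, forces in N, time in s.
With the tool pointing down it reaches from about 0.325 to 0.85 m from the base axis. Payload 15.5 kg.
Tool frame: the origin (TCP) lies midway between the tips of the shut fingers; the grasp point (between the pads) lies 19 mm behind it; z points along the fingers, y is the line along which they close (so a half turn about z gives the same grasp; the last joint's range is limited). The gripper opens to 91 mm and grips with 3 to 60 N. Pads are 32 mm wide; open, the fingers measure 118 mm over their backs; the gripper's body (76 mm by 178 mm) begins 60 mm behind the grasp point.
Start: joints at [-75.831, 28.281, 77.091, -0, 74.628, -5.472], TCP at [0.21, -0.589, 0.214] pointing down, gripper open.
Joint ranges: [-166.48, 166.48], [-47.26, 123.95], [12.59, 153.08], [-70.14, 250.14], [6.76, 159.57], [-176.63, 176.63]. Speed limits (degrees/s): [108.29, 108.29, 147.25, 172.46, 172.46, 172.46].

INTERFACE

Orientations are given as a 3x3 rotation matrix whose columns are the frame's x, y, z axes.
In Python, from bench import ctrl gives the robot as it stands. The module is installed in compiled form; this text tells all that it offers. Calls block until the motion is done:
- ctrl.goto(position, orientation): joint-space move of the TCP to a pose.
- ctrl.move_l(position, vel=0.15, ori=None, contact_N=None): straight line of the TCP; ori=None keeps the orientation; vel is the mean speed in m/s. With contact_N (N) it stops when the force on the tool has changed by that much, and returns True; else False.
- ctrl.movej(angles): joint-space move.
- ctrl.command_gripper(opening): opening from 0.0 (shut) to 1.0 (fully open); the grip force is fixed at half the most; returns when the fingers have stopped.
- ctrl.sleep(seconds).
- ctrl.ik(position, orientation): joint angles nearest the present ones, or None.
- ctrl.read_camera(name): name is "side" or "top" or "wrist"; returns the picture (480x640x3 uint8, blue, green, red); there is no depth.
- ctrl.camera_params(name): a dict with "fx", "fy", "cx", "cy" (pixels), "pose" (4x4, takes a point from camera to world coordinates); the wrist camera has in their place "T_tool_cam" (4x4, takes a point from camera to tool coordinates, whose origin is the TCP and whose axes are the flange's). Camera axes: x right, y up, looking along -z (the intrinsics and any distortion apply to the point x, -y, -z); pixel columns grow to the right and rows downward; lengths in m; the calibration is good to about 2 mm. A picture is of the moment at which its call begins: read the wrist's pose just before it. camera_params takes no time and is no camera call.
A pose or a line that the arm cannot do raises ctrl.MotionError and nothing moves.
- ctrl.sign_off(): hands the job in; it is judged then, once.
Readings, each from a call of its own:
- ctrl.current_t(): time.
- ctrl.current_q(): joint angles.
- ctrl.current_dq(): joint speeds.
- ctrl.current_effort(): joint torques, N m.
- ctrl.current_tool_pos(): TCP position.
- ctrl.current_eef_rot(): TCP orientation.
- ctrl.current_contact_force(): force on the tool from outside, world axes, zero at the start.
- ctrl.current_wrist_torque(): the same for the moment, N m.
- ctrl.current_grip_width(): opening from 0.0 (shut) to 1.0 (fully open).
- ctrl.current_grasp_force(): force on a finger pad.
Only numpy, scipy, OpenCV 4.12 (cv2) and the standard library are available. Lean on these libraries where they do the work, as an engineer would, in place of code of your own. Each camera call takes 0.05 s, during which the arm holds its last target. There are 200 camera calls.

TASK

Broken biscuit pieces lie on the marble serving slab. Pick up the wooden scraper block and, with it and not with the fingers, scrape all five pieces off the slab into the steel crumb tray along its edge. Then leave the scraper standing upright on the cleared marble, and leave the tamper and everything else on the table where it is.

Things in the scene. Friction and masses are not known exactly. Their poses are not given: they have to be found in the camera images.
- slab: White-grey marble slab on a wooden plinth with a steel crumb tray fixed along its +x edge; all fixed to the table. Origin on the table under the marble's centre, z up. Marble top flat, no rims: x -95 to 95 mm, y -85 to 85 mm, 50 mm above the table. What is pushed over the +x edge drops into the tray.
- slab_top (a point): Centre of the marble's top face, 50 mm above the table; axes as the slab's, +x towards the tray.
- tray_in (a point): Centre of the crumb tray's floor, 142 mm from the slab's origin along its +x, 6 mm above the table; axes as the slab's. Inside: x -47 to 47 mm, y -81 to 81 mm; outer walls end 36 mm above the table, 14 mm below the marble's top; the marble's edge is its fourth wall.
- scraper: Wooden scraper block with a black rubber foot, starting upright on the table beside the slab. 26 mm thick along its x, 120 mm wide along its y, 70 mm tall; the part above 28 mm is a grip 22 mm thick along x and 96 mm wide along y. Either broad face scrapes. Origin at the centre of its underside, z up when it stands. 0.16 kg.
- scraper_grip (a point): Point in the scraper's grip, 50 mm above its underside; close the fingers along the scraper's x, across the 22 mm thickness.
- tamper: Coffee tamper with a wooden handle, 58 mm diameter, 95 mm tall, standing loose on the table near the scraper. Not to be disturbed. Origin at the centre of its underside.
- piece_0: Broken biscuit piece, 24 x 15 x 10 mm, brown, lying loose on the marble. Origin at the centre of its underside.
- piece_1: Broken biscuit piece, 20 x 18 x 12 mm, brown, lying loose on the marble. Origin at the centre of its underside.
- piece_2: Broken biscuit piece, 22 x 13 x 12 mm, brown, lying loose on the marble. Origin at the centre of its underside.
- piece_3: Broken biscuit piece, 18 x 16 x 10 mm, brown, lying loose on the marble. Origin at the centre of its underside.
- piece_4: Broken biscuit piece, 25 x 14 x 11 mm, brown, lying loose on the marble. Origin at the centre of its underside.

How it is judged:
By the outcome, as a careful person would: the job done as asked, in the order asked, and still so for the second after the job is handed in, with the robot touching nothing.
It also fails if it takes over 45 s, if anything falls off the work surface, if the arm or the gripper's body presses on something with over 40 N, if the wrist force passes 120 N, or if a joint passes its speed limit or range.

## Working session

There is one attempt and no reset: what is moved stays moved. The work goes in short steps, each a Python script; the robot and the scene stay as the last script left them, time stands still between calls to the robot, and variables do not carry over. Pictures are saved under pics/ and viewed, at most 10 in all, crops included, and the job is handed in when it is done.

```bash
mkdir -p pics; python3 - <<'E'
from bench import ctrl
import cv2,numpy as np
for n in("top","side"):
    cv2.imwrite(f"pics/{n}0.png",ctrl.read_camera(n)); p=ctrl.camera_params(n); print(n,{k:(np.round(v,4).tolist() if k=="pose" else v) for k,v in p.items()})
print(ctrl.camera_params("wrist"),ctrl.current_eef_rot(),ctrl.current_t())
E
```

```text
top {'fx': 561.9883582819873, 'fy': 561.9883582819873, 'cx': 309.1992541691116, 'cy': 236.71801960143117, 'pose': [[0.022, 0.9973, -0.0703, 0.4538], [-0.9996, 0.0208, -0.0187, -0.0751], [-0.0172, 0.0707, 0.9973, 1.1396], [0.0, 0.0, 0.0, 1.0]]}
side {'fx': 453.9047989706709, 'fy': 453.9047989706709, 'cx': 313.6359652720013, 'cy': 238.26281740734888, 'pose': [[-0.9624, 0.155, -0.2231, 0.3306], [-0.2716, -0.5506, 0.7893, 0.5976], [-0.0005, 0.8203, 0.572, 0.5619], [0.0, 0.0, 0.0, 1.0]]}
{'fx': 353.79096501312785, 'fy': 353.79096501312785, 'cx': 321.0532694432966, 'cy': 238.2483936898103, 'T_tool_cam': array([[ 1.63024726e-03,  9.68218204e-01,  2.50101681e-01,
         6.93634293e-02],
       [ 9.99998381e-01, -1.76894850e-03,  3.29799938e-04,
         1.91487858e-04],
       [ 7.61735297e-04,  2.50100739e-01, -9.68219521e-01,
        -1.70329033e-01],
       [ 0.00000000e+00,  0.00000000e+00,  0.00000000e+00,
         1.00000000e+00]])} [[ 9.41833065e-01  3.36080971e-01 -2.40544819e-04]
 [ 3.36081028e-01 -9.41832441e-01  1.09359776e-03]
 [ 1.40984483e-04 -1.11082908e-03 -9.99999373e-01]] 0.1
```

View pics/top0.png

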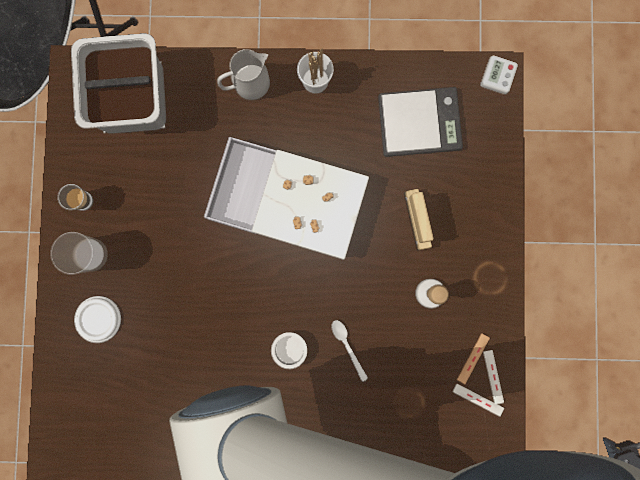

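View pics/side0.png

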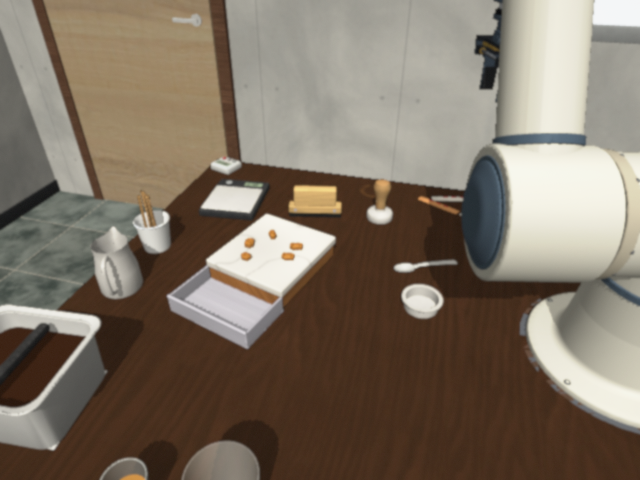

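The top view shows the tray and marble (marble centre ≈(317,203), tray to its left), the scraper at (420,218), the tamper at (432,292), and pieces at (288,184), (308,180), (329,197), (298,223), (316,226). The side view shows the scraper at (316,200), the tamper at (380,200) and the marble corners at about (271,217), (335,240), (284,297), (209,262).

```bash
cat > h.py <<'E'
from bench import ctrl
import cv2,numpy as np
def cam(n):
    p=ctrl.camera_params(n)
    if n=="wrist":
        T=np.eye(4);T[:3,:3]=ctrl.current_eef_rot();T[:3,3]=ctrl.current_tool_pos();T=T@p["T_tool_cam"]
    else: T=np.array(p["pose"])
    return p,T
def ray(c,uv):
    p,T=c;d=T[:3,:3]@[(uv[0]-p["cx"])/p["fx"],-(uv[1]-p["cy"])/p["fy"],-1.]
    return T[:3,3],d/np.linalg.norm(d)
def plane(c,uv,z):
    o,d=ray(c,uv);return o+d*(z-o[2])/d[2]
def proj(c,P):
    p,T=c;q=T[:3,:3].T@(np.asarray(P)-T[:3,3]);return np.array([p["cx"]+p["fx"]*q[0]/-q[2],p["cy"]+p["fy"]*q[1]/q[2]])
def tri(c1,u1,c2,u2):
    A=np.zeros((3,3));b=np.zeros(3)
    rs=[ray(c1,u1),ray(c2,u2)]
    for o,d in rs:
        M=np.eye(3)-np.outer(d,d);A+=M;b+=M@o
    X=np.linalg.solve(A,b);return X,max(np.linalg.norm(np.cross(X-o,d)) for o,d in rs)
def biggest(m,near=None,amin=50,cut=None):
    cs=[c for c in cv2.findContours(m.astype(np.uint8),cv2.RETR_EXTERNAL,cv2.CHAIN_APPROX_NONE)[0] if cv2.contourArea(c)>amin]
    if near is not None: cs.sort(key=lambda c:np.linalg.norm(c.reshape(-1,2).mean(0)-near))
    else: cs.sort(key=lambda c:-cv2.contourArea(c))
    return cs[0]
def hsv(im): return [a.astype(int) for a in cv2.split(cv2.cvtColor(im,cv2.COLOR_BGR2HSV))]
E
python3 - <<'E'
from h import *
T=cam("top");S=cam("side");t=cv2.imread("pics/top0.png");s=cv2.imread("pics/side0.png")
def marble(im,near,th):
    h,sa,v=hsv(im);m=cv2.morphologyEx(((v>th)&(sa<40)).astype(np.uint8),cv2.MORPH_CLOSE,np.ones((9,9)))
    c=cv2.convexHull(biggest(m,near,1500));a=cv2.approxPolyDP(c,0.03*cv2.arcLength(c,True),True).reshape(-1,2);return a,cv2.contourArea(c)
for th in(190,205,220): print(th,marble(t,(317,203),th),marble(s,(271,255),th))
for n,im,c,u in(("t",t,T,(420,218)),("s",s,S,(316,195))):
    h,sa,v=hsv(im);m=(h>15)&(h<30)&(sa>60)&(v>130);k=biggest(m,u);print(n,cv2.minAreaRect(k),cv2.contourArea(k),cv2.boundingRect(k))
print([plane(T,u,.05).round(3) for u in((275,150),(368,178),(345,258),(253,230))])
print([plane(T,u,.07).round(3) for u in((412,190),(424,246))],plane(T,(430,293),.0).round(3))
E
```

```text
190 (array([[230, 137],
       [368, 177],
       [343, 258],
       [205, 216]], dtype=int32), 12421.0) (array([[266, 214],
       [334, 237],
       [280, 295],
       [207, 261]], dtype=int32), 5641.0)
205 (array([[245, 142],
       [367, 176],
       [343, 258],
       [216, 220]], dtype=int32), 11138.5) (array([[207, 259],
       [265, 215],
       [333, 237],
       [280, 293]], dtype=int32), 5420.5)
220 (array([[272, 150],
       [367, 177],
       [343, 258],
       [252, 230]], dtype=int32), 8311.0) (array([[207, 260],
       [265, 215],
       [333, 237],
       [280, 292]], dtype=int32), 5239.5)
t ((419.71905517578125, 218.4494171142578), (60.262351989746094, 17.089323043823242), 77.00537872314453) 914.5 (406, 189, 27, 61)
s ((314.9999694824219, 198.49998474121094), (51.99999237060547, 26.999996185302734), -0.0) 1209.0 (289, 185, 53, 28)
[array([0.7  , 0.016, 0.05 ]), array([ 0.648, -0.167,  0.05 ]), array([ 0.491, -0.125,  0.05 ]), array([0.541, 0.055, 0.05 ])]
[array([ 0.623, -0.25 ,  0.07 ]), array([ 0.516, -0.273,  0.07 ])] [ 0.426 -0.299  0.   ]
```

```bash
cat >> h.py <<'E'
def down(a):
    a=np.radians(a);c,s=np.cos(a),np.sin(a)
    return np.array([[-s,c,0],[c,s,0],[0,0,-1.]])
E
python3 - <<'E'
from h import *
import pickle
for i,(p,a) in enumerate((((.53,-.27,.22),-78),((.545,-.09,.22),-100))):
    ctrl.goto(p,down(a));c=cam("wrist");im=ctrl.read_camera("wrist");cv2.imwrite(f"pics/w{i}.png",im);pickle.dump(c,open(f"w{i}.pkl","wb"))
    print(ctrl.current_t(),ctrl.current_tool_pos(),ctrl.current_q())
a=np.vstack([cv2.imread(f"pics/w{i}.png") for i in(0,1)]);cv2.imwrite("pics/ww.png",cv2.resize(a,(400,600)))
E
```

```text
1.8083 [ 0.52957594 -0.27095593  0.21994951] [-3.28411308e+01  2.55134168e+01  8.10500206e+01 -9.48545637e-03
  7.34387561e+01  4.52291547e+01]
2.6083 [ 0.54516455 -0.09115563  0.22005318] [-1.56718921e+01  2.20949543e+01  8.69459260e+01 -1.76317413e-02
  7.09371014e+01  8.43302142e+01]
```

View pics/w0.png

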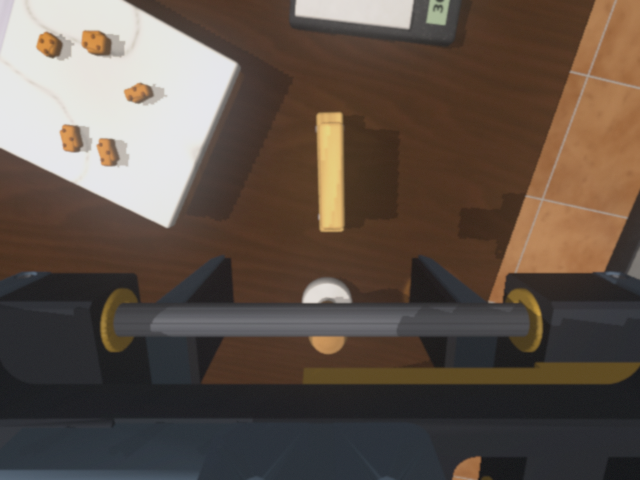

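View pics/w1.png

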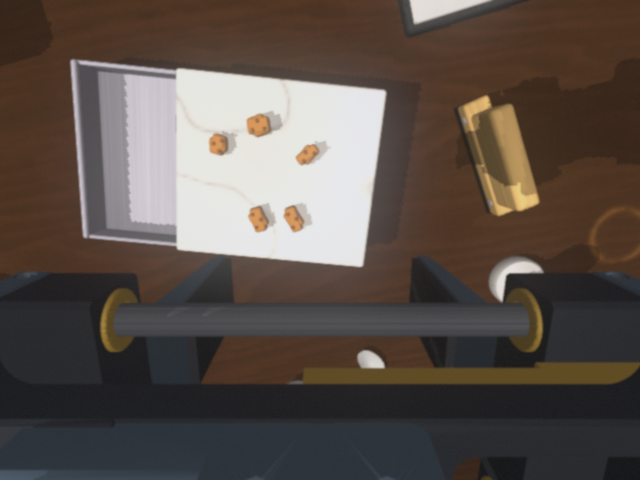

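w0 shows the scraper from above at (330,172), the tamper at (327,300) and the marble's near corners at (240,67) and (168,227). w1 shows the whole marble, corners ≈(177,69), (385,90), (362,266), (177,250), with five pieces, the tray on the left, and the scraper at (497,155).

```bash
cat > m.py <<'E'
from h import *
import pickle
I=[cv2.imread(f"pics/w{i}.png") for i in(0,1)];C=[pickle.load(open(f"w{i}.pkl","rb")) for i in(0,1)]
def quad(c):
    h=cv2.convexHull(c)
    for e in np.arange(.01,.1,.005):
        a=cv2.approxPolyDP(h,e*cv2.arcLength(h,True),True).reshape(-1,2)
        if len(a)<=4: return a.astype(float)
def refine(c,q):
    # fit lines to contour points along each side, intersect
    P=c.reshape(-1,2).astype(float);L=[]
    for a,b in zip(q,np.roll(q,-1,0)):
        d=b-a;l=np.linalg.norm(d);d/=l;t=(P-a)@d;n=abs((P-a)@[-d[1],d[0]])
        v=cv2.fitLine(P[(n<4)&(t>.1*l)&(t<.9*l)].astype(np.float32),cv2.DIST_HUBER,0,.01,.01).ravel();L.append(np.cross([v[2],v[3],1],[v[2]+v[0],v[3]+v[1],1]))
    out=[]
    for i in range(4):
        x=np.cross(L[i-1],L[i]);out.append(x[:2]/x[2])
    return np.array(out)
E
python3 - <<'E'
from m import *
h,s,v=hsv(I[1]);g=v
print([ (tuple(I[1][160,x]),x) for x in(90,140,172,176,178,180,184,300,370)])
for i,ctr in((0,(331,172)),(1,(497,155))):
    h,s,v=hsv(I[i]);m=((h>12)&(h<32)&(s>60)&(v>110));k=biggest(m,ctr,300);print(i,cv2.minAreaRect(k),quad(k).tolist())
o=[cv2.resize(I[0][102:242,280:380],None,fx=4,fy=4,interpolation=cv2.INTER_CUBIC),cv2.resize(I[1][85:225,450:550],None,fx=4,fy=4,interpolation=cv2.INTER_CUBIC)]
cv2.imwrite("pics/crop.png",np.hstack(o))
E
```

```text
[((np.uint8(87), np.uint8(83), np.uint8(86)), 90), ((np.uint8(208), np.uint8(200), np.uint8(207)), 140), ((np.uint8(205), np.uint8(197), np.uint8(204)), 172), ((np.uint8(215), np.uint8(216), np.uint8(220)), 176), ((np.uint8(225), np.uint8(230), np.uint8(231)), 178), ((np.uint8(227), np.uint8(232), np.uint8(231)), 180), ((np.uint8(227), np.uint8(231), np.uint8(231)), 184), ((np.uint8(96), np.uint8(151), np.uint8(212)), 300), ((np.uint8(235), np.uint8(231), np.uint8(230)), 370)]
0 ((329.9516906738281, 171.5870361328125), (120.96609497070312, 27.220149993896484), 89.29268646240234) [[339.0, 111.0], [342.0, 231.0], [323.0, 232.0], [316.0, 114.0]]
1 ((499.8528747558594, 153.8181915283203), (121.75304412841797, 52.77296829223633), 72.82408905029297) [[513.0, 107.0], [521.0, 211.0], [483.0, 188.0], [459.0, 108.0]]
```

View pics/crop.png

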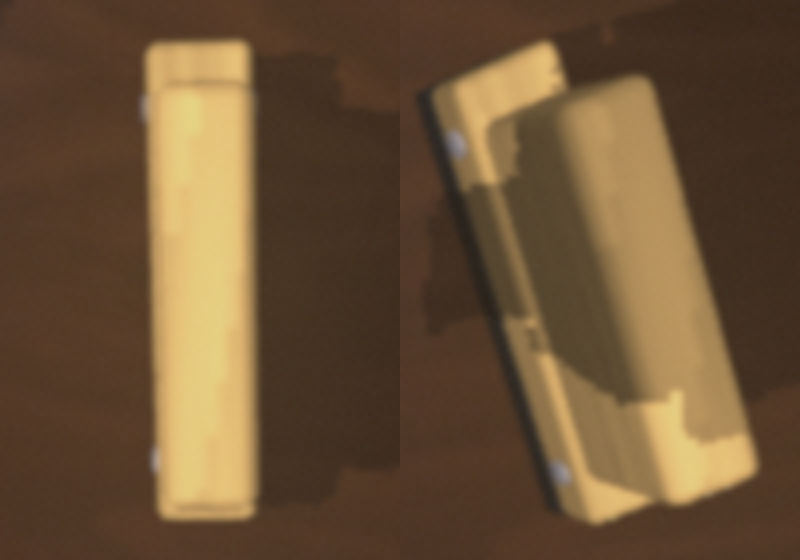

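The enlargement (w0 left, w1 right) separates the grip's top from the lower ledge. Grip right corners are w0 (343,123.5), (343.7,229) and w1 (513.7,105), (538.7,204.5). Ledge left corners are w0 (317,112.5), (320,231.5) and w1 (460,105.5), (496,215).

```bash
cat >> m.py <<'E'
def slabq(i,ctr):
    im=I[i].astype(int);h,s,v=hsv(I[i]);m=(v>170)&(im[...,1]-im[...,0]>-6)&(s<60)
    m=cv2.morphologyEx(m.astype(np.uint8),cv2.MORPH_CLOSE,np.ones((7,7)));k=biggest(m,ctr,8000);return k,quad(k)
E
python3 - <<'E'
from m import *
W=[((343,123.5),(513.7,105)),((343.7,229),(538.7,204.5)),((317,112.5),(460,105.5)),((320,231.5),(496,215))]
for a,b in W: X,e=tri(C[0],a,C[1],b);print("scr",X.round(4),round(e*1e3,1))
k,q=slabq(1,(280,170));r=refine(k,q);print(q.tolist(),r.round(1).tolist())
k0,q0=slabq(0,(130,100));print(q0.tolist())
h,s,v=hsv(I[0])
# near corners of the marble in w0 by line fits to contour
P=k0.reshape(-1,2).astype(float)
def fl(a,b):
    a,b=np.array(a,float),np.array(b,float);d=b-a;l=np.linalg.norm(d);d/=l;t=(P-a)@d;n=abs((P-a)@[-d[1],d[0]])
    v=cv2.fitLine(P[(n<6)&(t>.1*l)&(t<.9*l)].astype(np.float32),cv2.DIST_HUBER,0,.01,.01).ravel();return np.cross([v[2],v[3],1],[v[2]+v[0],v[3]+v[1],1])
A,B,D=fl((135,5),(240,67)),fl((240,67),(168,227)),fl((168,227),(5,152))
c0=[np.cross(A,B),np.cross(B,D)];c0=[c[:2]/c[2] for c in c0];print(np.round(c0,1))
near=lambda u:r[np.argmin(np.linalg.norm(r-np.array(u),axis=1))]
for u,w in zip(c0,((385,90),(362,266))):
    X,e=tri(C[0],u,C[1],near(w));print("slab",X.round(4),round(e*1e3,1))
cr=np.array([plane(C[1],near(w),.05)[:2] for w in((385,90),(362,266),(177,250),(177,69))]);print(cr.round(4).tolist())
ctr=cr.mean(0);ex=(cr[2]+cr[3]-cr[0]-cr[1])/2;ey=(cr[0]+cr[3]-cr[1]-cr[2])/2
print("ctr",ctr.round(4),"len",np.linalg.norm(ex),np.linalg.norm(ey),"yaw",np.degrees([np.arctan2(ex[1],ex[0]),np.arctan2(ey[1],ey[0])]))
yaw=np.arctan2(ex[1],ex[0]);R=np.array([[np.cos(yaw),-np.sin(yaw)],[np.sin(yaw),np.cos(yaw)]])
print("slab x,y of pieces:")
h,s,v=hsv(I[1]);m=(s>90)&(h<25)&(v>60)
for c in cv2.findContours(m.astype(np.uint8),cv2.RETR_EXTERNAL,cv2.CHAIN_APPROX_NONE)[0]:
    if 60<cv2.contourArea(c)<1500:
        (u,_,_)=cv2.minAreaRect(c);X=R.T@(plane(C[1],u,.056)[:2]-ctr)
        if abs(X[0])<.1 and abs(X[1])<.09: print(np.round(u,1),X.round(4),R.T@(plane(C[1],u,.056)[:2]-ctr))
E
```

```text
scr [ 0.62   -0.2709  0.07  ] 0.5
scr [ 0.5283 -0.2931  0.065 ] 0.3
scr [ 0.6291 -0.2457  0.0178] 0.0
scr [ 0.5121 -0.2738  0.0213] 0.8
[[177.0, 69.0], [385.0, 92.0], [361.0, 266.0], [166.0, 244.0]] [[175.0, 68.2], [385.3, 90.5], [361.7, 266.2], [175.0, 248.8]]
[[13.0, 0.0], [236.0, 63.0], [168.0, 226.0], [0.0, 148.0]]
[[236.9  63.3]
 [167.3 227.4]]
slab [ 0.6521 -0.1686  0.0479] 0.0
slab [ 0.4903 -0.1238  0.0484] 0.1
[[0.6519, -0.1683], [0.491, -0.1237], [0.5412, 0.0579], [0.702, 0.0126]]
ctr [ 0.5965 -0.0554] len 0.18804192408274084 0.16699601042823173 yaw [ 74.54548942 -15.60976785]
slab x,y of pieces:
[293.1 218.5] [-0.0212  0.0399] [-0.0212003   0.03989749]
[257.7 218.9] [0.0127 0.0437] [0.01267994 0.04365906]
[307. 154.] [-0.0292 -0.0215] [-0.02924808 -0.02154129]
[217.5 144. ] [ 0.0529 -0.0224] [ 0.05290217 -0.02241953]
[257.8 124.8] [ 0.0172 -0.0428] [ 0.01719821 -0.04277299]
```

```bash
python3 - <<'E'
from h import *
import pickle
C0=pickle.load(open("w0.pkl","rb"));print(plane(C0,(330,171.6),.028),plane(cam("top"),(419.7,218.4),.05))
a=-76.5;p=np.array([.5725,-.272])
ctrl.goto((*p,.16),down(a));print(ctrl.current_tool_pos(),ctrl.current_t())
print(ctrl.move_l((*p,.031),.12,contact_N=8),ctrl.current_tool_pos())
ctrl.command_gripper(0.0);print(ctrl.current_grip_width()*91,ctrl.current_grasp_force(),ctrl.current_t())
ctrl.move_l((*p,.135),.12);print(ctrl.current_grip_width()*91,ctrl.current_contact_force(),ctrl.current_t())
cv2.imwrite("pics/side1.png",ctrl.read_camera("side"))
E
```

```text
[ 0.57574693 -0.27041719  0.028     ] [ 0.57077379 -0.26847663  0.05      ]
[ 0.57215188 -0.27237991  0.15996243] 3.4
False [ 0.57298826 -0.27222066  0.03176857]
21.823777833629126 29.999192655086517 5.6833
21.996913583574546 [-0.81181391  0.25902146 -2.07433658] 6.7
```

View pics/side1.png

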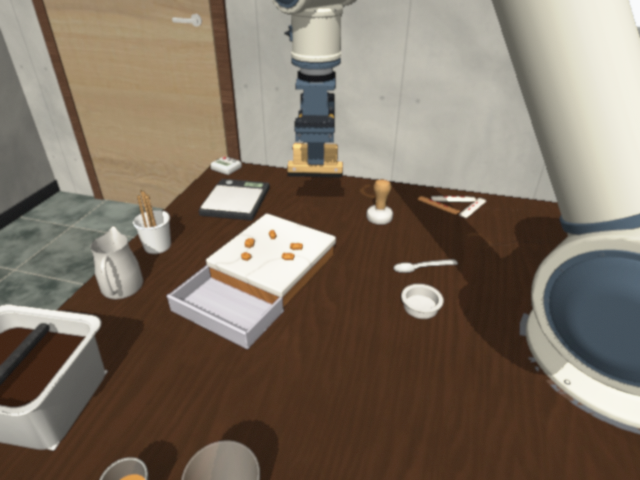

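The scraper is held level at (316,160) and the tamper is still upright at (380,200). Next I lower it onto the marble behind the pieces and sweep.

```bash
cat >> h.py <<'E'
CT=np.array([.5965,-.0554]);YAW=74.5;O=down(YAW-180)
def S(x,y,z):
    c,s=np.cos(np.radians(YAW)),np.sin(np.radians(YAW));return (*(CT+[c*x-s*y,s*x+c*y]),z)
E
python3 - <<'E'
from h import *
ctrl.move_l(S(-.071,0,.135),.2,ori=O);ctrl.move_l(S(-.071,0,.09),.1)
print(ctrl.move_l(S(-.071,0,.074),.02,contact_N=4));z=ctrl.current_tool_pos()[2];print(z,ctrl.current_tool_pos(),S(-.071,0,0),ctrl.current_contact_force(),ctrl.current_t())
cv2.imwrite("pics/top1.png",ctrl.read_camera("top"))
z+=.001;ctrl.move_l(S(-.071,0,z),.02)
ctrl.move_l(S(.096,0,z),.05);print(ctrl.current_tool_pos(),ctrl.current_contact_force(),ctrl.current_t())
ctrl.sleep(.3);ctrl.move_l(S(.09,0,z+.07),.12)
ctrl.move_l(S(-.02,-.0,z+.12),.2)
cv2.imwrite("pics/side2.png",ctrl.read_camera("side"));cv2.imwrite("pics/top2.png",ctrl.read_camera("top"));print(ctrl.current_t(),ctrl.current_grip_width()*91)
a=cv2.imread("pics/side2.png")[180:380,140:390];b=cv2.imread("pics/top2.png")[110:310,170:420]
cv2.imwrite("pics/chk2.png",np.hstack([cv2.resize(x,None,fx=1.6*2,fy=1.6*2)[:, :] for x in(a,b)])[:,::2][::2] if 0 else cv2.resize(np.vstack([a,b]),None,fx=1.5,fy=1.5))
E
```

```text
True
0.08051759952156194 [ 0.57764345 -0.12380789  0.0805176 ] (np.float64(0.5775260752984438), np.float64(-0.12381776217781224), 0) [0.65350585 0.19078547 1.99737934] 8.775
[0.62212589 0.03703086 0.08151271] [-0.76517301 -0.0274591  -2.08345705] 12.5667
14.45 22.285098870533833
```

View pics/chk2.png

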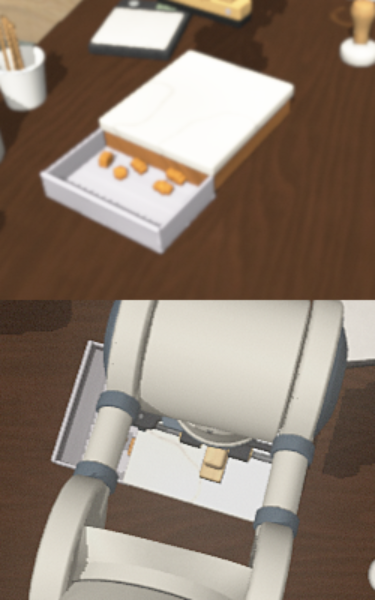

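The side crop shows all five pieces in the tray and the marble clear. Now I set the scraper down at the marble's centre.

```bash
python3 - <<'E'
from h import *
ctrl.move_l(S(-.02,0,.09),.12)
print(ctrl.move_l(S(-.02,0,.074),.015,contact_N=4),ctrl.current_tool_pos(),ctrl.current_t())
ctrl.command_gripper(.7);ctrl.sleep(.2)
p=ctrl.current_tool_pos();ctrl.move_l((p[0],p[1],.24),.1)
ctrl.goto((.45,-.35,.28),O);ctrl.sleep(.3);print(ctrl.current_t(),ctrl.current_contact_force())
for n in("side","top"): cv2.imwrite(f"pics/{n}3.png",ctrl.read_camera(n))
a=cv2.imread("pics/side3.png")[150:350,140:440];b=cv2.imread("pics/top3.png")[120:320,180:480]
cv2.imwrite("pics/chk3.png",cv2.resize(np.vstack([a,b]),None,fx=1.5,fy=1.5,interpolation=cv2.INTER_CUBIC))
E
```

```text
True [ 0.59110856 -0.07468343  0.08032755] 16.2167
20.4417 [ 0.13813934 -0.57197113  0.56220952]
```

View pics/chk3.png

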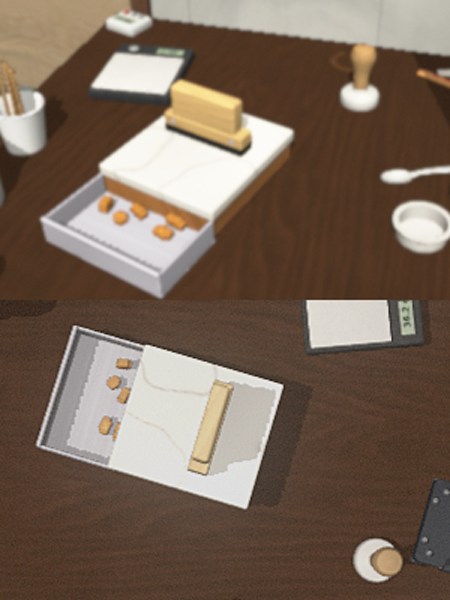

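The scraper stands upright on the cleared marble. All five pieces are in the tray and the tamper hasn't moved.

```bash
python3 -c "
from bench import ctrl
print(ctrl.sign_off(),ctrl.current_t())"
```

```text
the job is handed in; nothing more can be done
the job is handed in; nothing more can be done
```

I scraped all five biscuit pieces into the crumb tray with the scraper block, left it standing upright on the cleared marble with the tamper untouched, and handed the job in at about 20 s of the 45 s allowed; no verdict came back.

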